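Line up the castle nut with the split-pin hole

TASK

Two stub axles stand on the bench; one has its split pin in already, leave that one alone. On the other, tighten the castle nut (clockwise seen from above) just as far as the next slot that lines up with the cross hole in the spindle, so that the split pin would pass straight through, then let go of it. Do not back the nut off to the slot before and do not go on past the first one that lines up.

Things in the scene. Friction and masses are not known exactly. Their poses are not given: they have to be found in the camera images.
- castle_nut (a joint): angle of the loose castle nut, rad; grows as it turns clockwise seen from above (tightening). 0 = the next slot is exactly in line with the cross hole; it starts between -0.80 and -0.35. Slots are pi/3 apart: -pi/3 is the slot before, +pi/3 the one after. Steady friction of about 0.15 N m, no spring or detent; it stays where left and does not rise or sink.
- nut_grip (a point): on the nut's vertical axis, halfway up its hexagon, 57 mm above the bench; turns with the nut, z up. Dark steel nut, hexagon 55 mm across flats, 63.5 across corners, from 44 to 70 mm above the bench; on it a crown of six teeth, 51 mm across, up to 82 mm, with slots about 10 mm wide, each over the middle of a flat. x points out through a slot, square to a flat; so every 60 degrees.
- cross_hole (a point): middle of the 5 mm cross hole in the spindle, on the nut's axis, 76.5 mm above the bench; x runs along the hole, z up. The 36 mm bright spindle ends 86 mm above the bench, with a dark groove across its end along the hole. Under the nut: a 67 mm washer (40 to 44 mm up), a 62 mm shoulder and a 110 mm round flange with bolt heads (18 mm up), fixed to the bench.
- pinned_axle: the other stub axle, same shape and size, fixed to the bench, whose castle nut already has a split pin through its slots (an eye on one side, two bent legs on the other) and cannot turn; to be left alone. Origin on its axis at the bench, z up. Either axle may be on the left.
Not all that is in view belongs to the job. What is shaped like the part that bears castle_nut but blue or purple is not meant.

How it is judged:
By the outcome, as a careful person would: the job done as asked, in the order asked, and still so for the second after the job is handed in, with the robot touching nothing.
It also fails if it takes over 29 s, if anything falls off the work surface, if the arm or the gripper's body presses on something with over 40 N, if the wrist force passes 120 N, or if a joint passes its speed limit or range.

ROBOT

A 6-joint arm with a two-finger parallel gripper is mounted at the origin on a cart in front of the work surface, level with it; the furniture and walls round the work are solid. World frame = base frame: x ahead of the robot, y to its left, z up, the work surface at z = 0. Lengths are in mm, angles in rad, forces in N, time in s.
With the tool pointing down it reaches from about 325 to 875 mm from the base axis. Payload 4.4 kg.
Tool frame: the origin (TCP) lies on the centre line of the jaws, within the pads' length; the fingertips stand ahead of it and the grasp point (between the pads) lies 6 mm ahead of it (ctrl.tcp_to_tips is the z of the fingertips in the tool frame, in mm); z points along the fingers, y is the line along which they close (so a half turn about z gives the same grasp; the last joint's range is limited). The gripper opens to 85 mm and grips with 20 to 120 N. Pads are 22 mm wide; open, the fingers measure 114 mm over their backs; the gripper's body (76 mm by 85 mm) begins 54 mm behind the grasp point. The pads swing forward as they close: fully open they stand 13 mm farther back than shut.
Start: joints at [-1.353, 0.207, 1.542, -0, 1.393, -0.15], TCP at [207.273, -536.344, 256.282] pointing down, gripper open.
Joint ranges: [-2.73, 2.73], [-0.86, 2.22], [0.23, 2.46], [-1.11, 4.25], [0.08, 2.63], [-2.82, 2.82]. Speed limits (rad/s): [2.79, 2.79, 3.14, 3.14, 3.14, 3.14].

INTERFACE

Orientations are given as a 3x3 rotation matrix whose columns are the frame's x, y, z axes.
In Python, from plant import ctrl, sensors, optics gives the robot as it stands. Calls block until the motion is done:
- ctrl.move_ptp(position, orientation): joint-space move of the TCP to a pose.
- ctrl.move_l(position, rot=None, vel=150, threshold=None): straight line of the TCP; rot=None keeps the orientation; vel is the mean speed in mm/s. With threshold (N) it stops when the force on the tool has changed by that much, and returns True; else False.
- ctrl.set_joints(angles): joint-space move.
- ctrl.gripper_to(opening, force=None): finger opening in mm; force is the grip in N (None keeps the last); returns when the fingers have stopped.
- ctrl.hold(seconds).
- ctrl.solve_ik(position, orientation): joint angles nearest the present ones, or None.
- sensors.read_state(): the state.
- optics.grab_frame(name): name is "scene" or "top"; returns (picture, depth): 480x640x3 uint8, red, green, blue; 480x640 float32, mm along the optical axis (not along the pixel's ray), 0 where there is no reading.
- optics.camera_params(name): a dict with "mtx" (3x3 intrinsics, pixels), "R" (3x3) and "t" (3): a world point X has camera coordinates R X + t. Camera axes: x right, y down, z forward; pixel columns grow to the right and rows downward; lengths in mm; the calibration is good to about 2 mm. A picture is of the moment at which its call begins. camera_params takes no time and is no camera call.
A pose or a line that the arm cannot do raises ctrl.MotionError and nothing moves.
- ctrl.finish_job(): hands the job in; it is judged then, once.
The state is a dict: "t": time; "q": joint angles; "qvel": joint speeds; "tau": joint torques, N m; "eef_pos": TCP position; "eef_rot": TCP orientation; "force": force on the tool from outside, world axes, zero at the start; "wrist_torque": the same for the moment, N m; "grip_width": finger opening in mm; "grasp_force": force on a finger pad.
Only numpy, scipy, OpenCV 4.12 (cv2) and the standard library are available. Lean on these libraries where they do the work, as an engineer would, in place of code of your own. Each camera call takes 0.05 s, during which the arm holds its last target. There are 200 camera calls.

## Working session

There is one attempt and no reset: what is moved stays moved. The work goes in short steps, each a Python script; the robot and the scene stay as the last script left them, time stands still between calls to the robot, and variables do not carry over. Pictures are saved under pics/ and viewed, at most 10 in all, crops included, and the job is handed in when it is done.

```bash
mkdir -p pics; python3 - <<'E'
from plant import ctrl,sensors,optics
import cv2,numpy as np
for n in("scene","top"):
    p,d=optics.grab_frame(n); cv2.imwrite(f"pics/{n}0.png",p[:,:,::-1]); np.savez(f"{n}0.npz",p=p,d=d)
    c=optics.camera_params(n); print(n,c["mtx"],c["R"],c["t"])
print(ctrl.tcp_to_tips,sensors.read_state())
E
```

```text
scene [[448.70541098   0.         324.78873501]
 [  0.         448.70541098 238.06412842]
 [  0.           0.           1.        ]] [[ 0.87398981 -0.4859216  -0.00469171]
 [-0.32544389 -0.57812648 -0.74823529]
 [ 0.36087128  0.65547691 -0.66341687]] [-558.18261056  259.12985718  690.89039304]
top [[472.81595042   0.         321.84676549]
 [  0.         472.81595042 241.92966256]
 [  0.           0.           1.        ]] [[ 0.02782917 -0.99957415  0.00877844]
 [-0.99479361 -0.02855522 -0.09782779]
 [ 0.0980368  -0.00601027 -0.99516464]] [-54.48251041 650.8844965  937.86012284]
25.0 {'t': 0.1, 'q': array([-1.35250040e+00,  2.07358592e-01,  1.54284049e+00,  3.84652149e-06,
        1.39353452e+00, -1.50480977e-01]), 'qvel': array([-1.24414655e-04,  9.55299637e-05, -3.11743510e-03, -7.16761807e-04,
        1.00739141e-03,  1.01528935e-03]), 'tau': array([ 7.53280929e-04, -3.84086823e+01, -2.92548269e+01, -1.86372995e-05,
        4.91074490e-03, -8.53674038e-06]), 'eef_pos': array([ 207.13053743, -535.69642224,  255.21438105]), 'eef_rot': array([[ 9.32769259e-01,  3.60473712e-01, -4.59962305e-04],
       [ 3.60473860e-01, -9.32766972e-01,  2.09096555e-03],
       [ 3.24700469e-04, -2.11619278e-03, -9.99997708e-01]]), 'force': array([-0.38169414,  0.38467099,  0.24080956]), 'wrist_torque': array([-0.02400249,  0.01679817, -0.0166809 ]), 'grasp_force': 0.0, 'grip_width': 85.07526188470322}
```

View pics/top0.png

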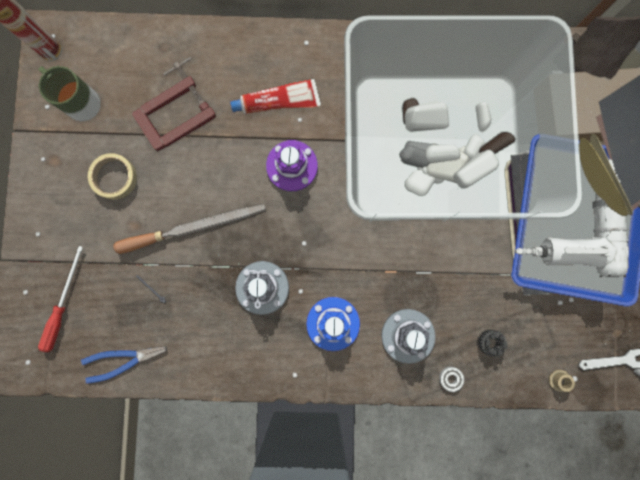

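View pics/scene0.png

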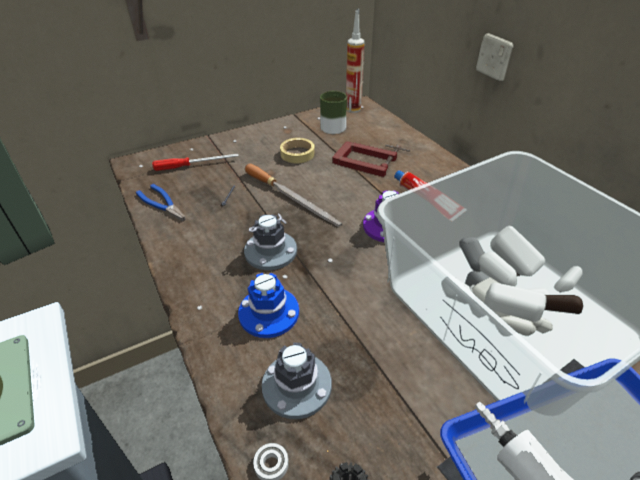

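The picture pair shows two grey axles. The one at top (262,288) / scene (268,235) has pin legs and an eye. The one at top (413,338) / scene (295,370) has no pin, so it is the target. Next I'll rectify close-ups of both.

```bash
cat > h.py <<'E'
import numpy as np,cv2
from plant import ctrl,sensors,optics
def ray(n,u,v,z):
    c=optics.camera_params(n);R,t=c["R"],np.array(c["t"])
    C=-R.T@t; d=R.T@np.linalg.inv(c["mtx"])@[u,v,1]
    return C+d*(z-C[2])/d[2]
def rect(n,p,cx,cy,z,half=50,s=5):
    """metric view at height z; image right=+x... rows: up=+y ; s px/mm"""
    c=optics.camera_params(n);R,t=c["R"],np.array(c["t"])
    P=c["mtx"]@np.column_stack([R[:,0],R[:,1],R[:,2]*z+t])
    A=np.array([[1/s,0,cx-half],[0,-1/s,cy+half],[0,0,1]])
    return cv2.warpPerspective(p,P@A,(2*half*s,2*half*s),flags=cv2.INTER_CUBIC|cv2.WARP_INVERSE_MAP)
E
python3 - <<'E'
from h import *
T=np.load("top0.npz")["p"];S=np.load("scene0.npz")["p"]
print(ray("top",416,341,86),ray("scene",295,357,86),ray("top",258,287,86))
x,y,_=ray("top",416,341,86)
a=[rect(n,p,x,y,z,40,5) for n,p,z in(("top",T,86),("scene",S,86))]
cv2.imwrite("pics/r1.png",np.hstack(a)[:,:,::-1])
x2,y2,_=ray("top",258,287,86)
a=[rect(n,p,x2,y2,86,40,5) for n,p in(("top",T),("scene",S))]
cv2.imwrite("pics/r2.png",np.hstack(a)[:,:,::-1])
E
```

```text
[ 462.79839087 -219.95633168   86.        ] [ 464.56273699 -224.57655513   86.        ] [556.57042469  84.18416432  86.        ]
```

View pics/r1.png

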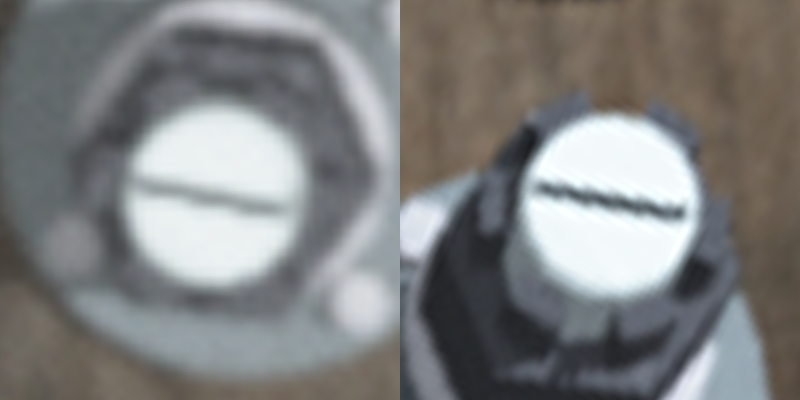

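View pics/r2.png

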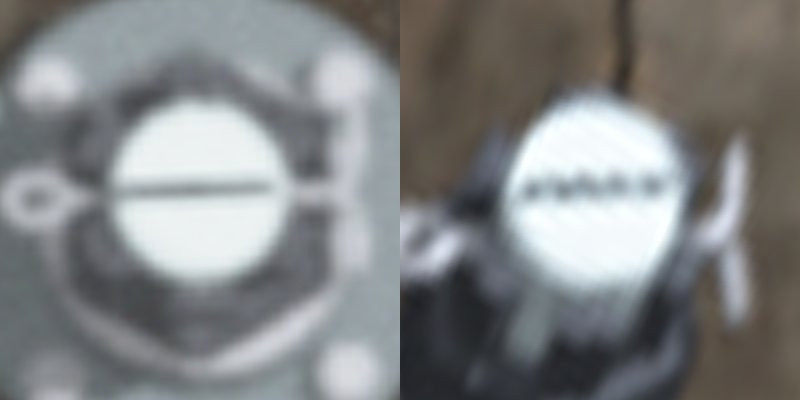

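r1 shows the target: no pin, spindle centre near (214,197) and groove running (135,183) to (285,211), with the hexagon corners visible. r2 shows the pinned axle, with its eye and legs. Next I'll fit the groove and hexagon angles numerically.

```bash
cat >> h.py <<'E'
def measure(n,p,cx,cy,guess=None):
    s=8;half=40
    g=cv2.cvtColor(rect(n,p,cx,cy,86,half,s),cv2.COLOR_RGB2GRAY)
    m=(g>150).astype(np.uint8); m=cv2.morphologyEx(m,cv2.MORPH_CLOSE,np.ones((25,25)))
    k,l,st,c=cv2.connectedComponentsWithStats(m)
    i=1+np.argmin([np.hypot(*(c[j]-half*s))+(1e4 if st[j,4]<20000 else 0) for j in range(1,k)])
    X=cx+c[i][0]/s-half;Y=cy+half-c[i][1]/s
    # groove: darkest diameter through near the centre
    g=cv2.cvtColor(rect(n,p,X,Y,86,half,s),cv2.COLOR_RGB2GRAY).astype(np.float32)
    r=np.linspace(-13,13,105);best=None
    for a in np.arange(-np.pi/2,np.pi/2,.005):
        for o in np.arange(-2,2.1,.25):
            u=half*s+s*(r*np.cos(a)-o*np.sin(a));v=half*s-s*(r*np.sin(a)+o*np.cos(a))
            q=cv2.remap(g,u.astype(np.float32)[None],v.astype(np.float32)[None],1).mean()
            if best is None or q<best[0]:best=(q,a,o)
    # hexagon at z=70
    h=cv2.GaussianBlur(cv2.cvtColor(rect(n,p,X,Y,70,half,s),cv2.COLOR_RGB2GRAY).astype(np.float32),(0,0),4)
    w=np.linspace(-13,13,40);res=[]
    for a in np.arange(0,np.pi/3,.01):
      for dx in np.arange(-2,2.1,.5):
       for dy in np.arange(-2,2.1,.5):
        t=0
        for k in range(6):
            b=a+k*np.pi/3;val=[]
            for d in(26,29):
                x=dx+d*np.cos(b)-w*np.sin(b);y=dy+d*np.sin(b)+w*np.cos(b)
                val.append(cv2.remap(h,(half*s+s*x).astype(np.float32)[None],(half*s-s*y).astype(np.float32)[None],1).mean())
            t+=min(val[1]-val[0],25)
        res.append((t,a,dx,dy))
    res.sort(reverse=True)
    return (X,Y),best,res[:4],g,h
E
python3 - <<'E'
from h import *
T=np.load("top0.npz")["p"];S=np.load("scene0.npz")["p"]
for n,p in(("top",T),("scene",S)):
    c,b,r,g,h=measure(n,p,465.6,-220)
    print(n,np.round(c,1),np.round(b,3),np.round(r,3).tolist())
ctrl.gripper_to(60);print(ctrl.tcp_to_tips,sensors.read_state()["t"]);ctrl.gripper_to(85)
hole=-.18
for k in range(-2,3):
    for f in(0,1):
        for yaw in (.46+k*np.pi/3+f*np.pi,):
            out=[]
            for y in(yaw,yaw-.64):
                Y=np.array([np.cos(y),np.sin(y),0]);Z=np.array([0,0,-1.]);R=np.column_stack([np.cross(Y,Z),Y,Z])
                q=ctrl.solve_ik([465.6,-220,76],R);out.append(None if q is None else np.round(q,2).tolist())
            print(k,f,out)
E
```

```text
top [ 466. -219.] [159.818  -0.186  -0.75 ] [[139.727, 0.36, -0.5, 1.0], [139.709, 0.37, -0.5, 1.0], [139.681, 0.38, -0.5, 1.0], [139.651, 0.39, -0.5, 1.0]]
scene [ 464.9 -221.2] [98.628 -0.191  1.   ] [[10.269, 0.89, 2.0, 2.0], [10.241, 0.9, 2.0, 2.0], [10.205, 0.88, 2.0, 2.0], [10.088, 0.91, 2.0, 2.0]]
25.0 0.475
-2 0 [[-0.61, 0.31, 1.83, -0.0, 1.0, 1.02], [-0.61, 0.31, 1.83, -0.0, 1.0, 1.66]]
-2 1 [[-0.61, 0.31, 1.83, -0.0, 1.0, -2.12], [-0.61, 0.31, 1.83, -0.0, 1.0, -1.48]]
-1 0 [[-0.61, 0.31, 1.83, -0.0, 1.0, -0.02], [-0.61, 0.31, 1.83, -0.0, 1.0, 0.62]]
-1 1 [None, [-0.61, 0.31, 1.83, -0.0, 1.0, -2.52]]
0 0 [[-0.61, 0.31, 1.83, -0.0, 1.0, -1.07], [-0.61, 0.31, 1.83, -0.0, 1.0, -0.43]]
0 1 [[-0.61, 0.31, 1.83, -0.0, 1.0, 2.07], [-0.61, 0.31, 1.83, -0.0, 1.0, 2.71]]
1 0 [[-0.61, 0.31, 1.83, -0.0, 1.0, -2.12], [-0.61, 0.31, 1.83, -0.0, 1.0, -1.48]]
1 1 [[-0.61, 0.31, 1.83, -0.0, 1.0, 1.02], [-0.61, 0.31, 1.83, -0.0, 1.0, 1.66]]
2 0 [None, [-0.61, 0.31, 1.83, -0.0, 1.0, -2.52]]
2 1 [[-0.61, 0.31, 1.83, -0.0, 1.0, -0.02], [-0.61, 0.31, 1.83, -0.0, 1.0, 0.62]]
```

```bash
python3 - <<'E'
from h import *
T=np.load("top0.npz")["p"]
im=rect("top",T,466,-219,70,40,10)[:,:,::-1].copy();a=im.copy();outs=[]
for ph,off in((.36,(-.5,1)),(.46,(-.5,1))):
    o=im.copy()
    pts=np.array([[400+10*(off[0]+31.75*np.cos(ph+np.pi/6+k*np.pi/3)),400-10*(off[1]+31.75*np.sin(ph+np.pi/6+k*np.pi/3))] for k in range(6)])
    cv2.polylines(o,[pts.astype(int)],True,(0,255,0),2);outs.append(cv2.resize(o,(400,400),interpolation=cv2.INTER_AREA))
cv2.imwrite("pics/hex.png",cv2.convertScaleAbs(np.hstack(outs),alpha=1.3))
E
```

```text
(no output)
```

View pics/hex.png

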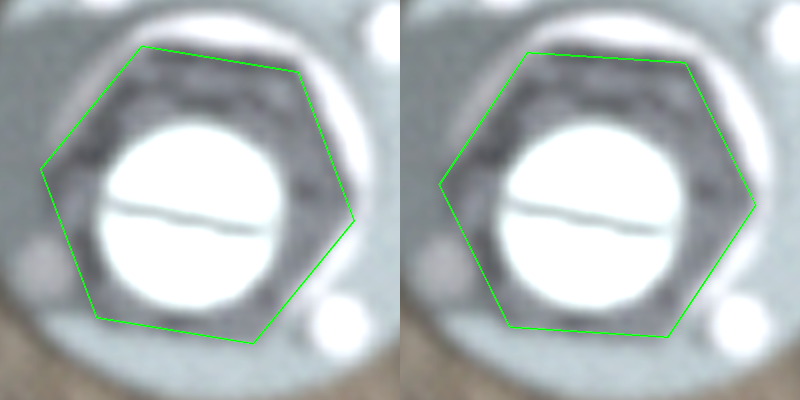

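The 0.46 rad hexagon (right) fits the nut edges, so the nut needs about 0.65 rad clockwise. I'll approach and grip on the flats now.

```bash
cat >> h.py <<'E'
def rot(y):
    Y=np.array([np.cos(y),np.sin(y),0]);Z=np.array([0,0,-1.]);return np.column_stack([np.cross(Y,Z),Y,Z])
def st():
    s=sensors.read_state();R=s["eef_rot"]
    print("t%.2f"%s["t"],np.round(s["eef_pos"],1),"yaw%.4f"%np.arctan2(R[1,1],R[0,1]),"F",np.round(s["force"],1),"M",np.round(s["wrist_torque"],2),"w%.1f g%.0f"%(s["grip_width"],s["grasp_force"]))
E
python3 - <<'E'
from h import *
R=rot(.46-np.pi/3)
ctrl.move_ptp([465.5,-220,180],R);st()
print(ctrl.move_l([465.5,-220,75],vel=100,threshold=8));st()
ctrl.gripper_to(50,25);ctrl.hold(.2);st()
p,d=optics.grab_frame("scene");cv2.imwrite("pics/g.png",cv2.resize(p[240:480,180:420,::-1],None,fx=2.4,fy=2.4))
E
```

```text
t2.38 [ 465.6 -221.1  180.4] yaw-0.5884 F [-0.1 -1.2 -0.1] M [ 0.01 -0.04  0.01] w84.8 g0
False
t3.58 [ 466.1 -220.4   75.7] yaw-0.5872 F [-0.1 -0.3  1.1] M [ 0.    0.02 -0.03] w85.2 g0
t4.17 [ 465.  -219.5   75.9] yaw-0.5875 F [-3.2  2.5  6.9] M [ 0.35  0.45 -0.15] w55.1 g26
```

View pics/g.png

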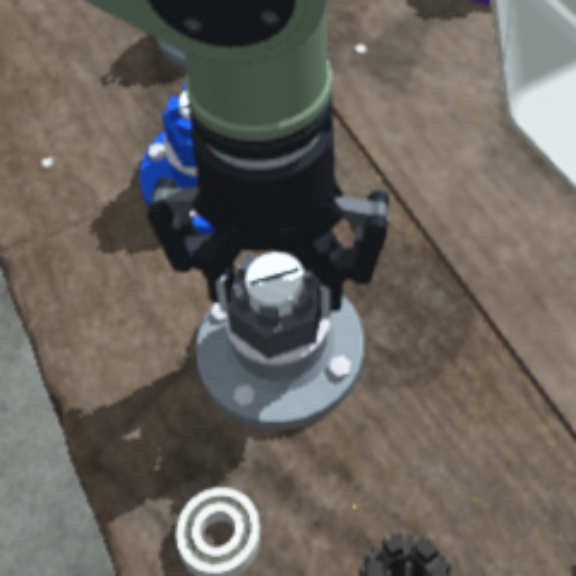

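The fingers sit on two flats (width 55.1 mm, so it's a true flat grip), and they are clear of the washer and the flange. Next is the clockwise turn.

```bash
python3 - <<'E'
from h import *
ctrl.gripper_to(50,40);st()
for y in (-.8,-1.02,-1.234):
    ctrl.move_l([465.3,-219.8,75.5],rot(y),vel=30);st()
ctrl.hold(.3);st()
E
```

```text
t4.44 [ 465.  -219.5   76. ] yaw-0.5874 F [-4.3  1.9  7.1] M [ 0.36  0.56 -0.12] w54.5 g40
t4.81 [ 465.1 -219.7   76. ] yaw-0.7979 F [-3.3  1.5  5.7] M [ 0.29  0.43 -0.15] w54.6 g43
t5.17 [ 465.2 -219.8   76. ] yaw-1.0181 F [-3.1  0.4  5.8] M [ 0.22  0.45 -0.18] w54.5 g43
t5.54 [ 465.3 -220.    76. ] yaw-1.2302 F [-3.4  0.4  4.9] M [ 0.2   0.53 -0.11] w54.5 g43
t5.84 [ 465.3 -220.    76. ] yaw-1.2301 F [-2.7  0.7  5.8] M [ 0.19  0.45 -0.1 ] w54.6 g43
```

```bash
python3 - <<'E'
from h import *
ctrl.gripper_to(85);st()
ctrl.move_l([465.3,-220,190],vel=120)
ctrl.set_joints([-1.353,.207,1.542,0,1.393,-.15]);st()
fr={n:[optics.grab_frame(n)[0] for _ in range(8)] for n in("top","scene")}
T=np.mean(fr["top"],0).astype(np.uint8);S=np.mean(fr["scene"],0).astype(np.uint8)
np.savez("after.npz",T=T,S=S)
c,b,r,g,h=measure("top",T,466,-219);print(c,b,np.round(r,3).tolist());print(measure("scene",S,465,-221)[1])
o=rect("top",T,466,-219,70,40,5)[:,:,::-1].copy()
ph=-.187;off=(0,.7)
pts=np.array([[200+5*(off[0]+31.75*np.cos(ph+np.pi/6+k*np.pi/3)),200-5*(off[1]+31.75*np.sin(ph+np.pi/6+k*np.pi/3))] for k in range(6)])
cv2.polylines(o,[pts.astype(int)],True,(0,255,0),1)
cv2.imwrite("pics/after.png",cv2.convertScaleAbs(np.hstack([o,rect("scene",S,465,-221,82,40,5)[:,:,::-1]]),alpha=1.4))
E
```

```text
t6.26 [ 465.4 -219.8   75.4] yaw-1.2332 F [-0.9 -0.4 -0.4] M [-0.05  0.04  0.03] w84.9 g0
t8.89 [ 207.9 -535.6  255.4] yaw-1.2018 F [-0.2 -0.8 -0.3] M [ 0.01 -0.04 -0.02] w84.9 g0
(np.float64(465.905922701395), np.float64(-218.8874817111153)) (np.float32(159.10461), np.float64(-0.18579632679492608), np.float64(-0.75)) [[133.656, 0.78, -0.5, 1.5], [133.618, 0.79, -0.5, 1.5], [133.592, 0.77, -0.5, 1.5], [133.475, 0.8, -0.5, 1.5]]
(np.float32(98.0077), np.float64(-0.19079632679492597), np.float64(1.0))
```

View pics/after.png

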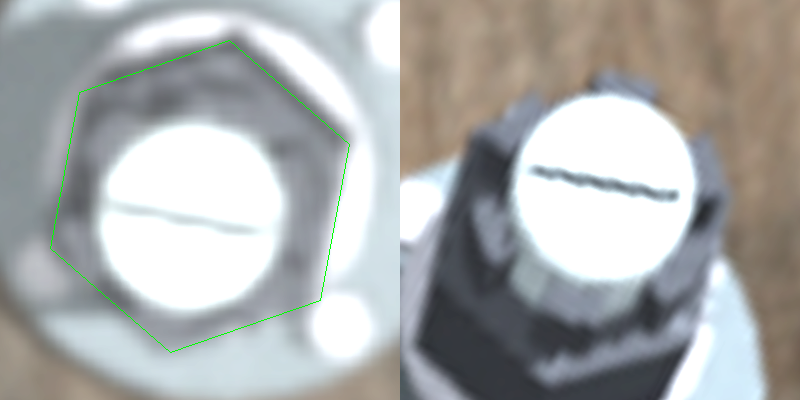

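The hexagon overlay drawn square to the groove matches the nut: a flat and its slot sit at each end of the groove, and the scene view shows the slot at (705,205) beyond the groove's end (678,195). The gripper is clear, so I'm handing in.

```bash
python3 -c "
from plant import ctrl
print(ctrl.finish_job())"
```

```text
the job is handed in; nothing more can be done
None
```

I turned the unpinned axle's castle nut about 0.64 rad clockwise to the first slot in line with the cross hole (confirmed by camera to within a few hundredths of a radian), let go of it, left the pinned axle alone, and handed the job in at about 10 s.

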